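Shim the rocking comparator stand

TASK

The dial comparator stand on the bench rocks because the foot under its near left corner has lost its rubber pad and hangs clear of the bench. With the closed fingertips, push the tapered wedge along the bench, thin end first, in under that bare foot until it is snug and bears the foot, but without jacking the stand out of level; then press firmly down on that corner of the base to prove that it no longer rocks, and take the hand away. Only push and press: do not lift or carry the wedge or the stand, do not shove the stand along the bench, and leave the gauge block, loupe and tweezers alone.

Things in the scene. Friction and masses are not known exactly. Their poses are not given: they have to be found in the camera images.
- stand: Dial comparator stand, 4 kg, loose: grey base plate 190 x 230 mm (x, y), underside 18 and top 42 mm above the bench; 270 mm high column and dial at its middle and far right. Origin at bench level under the plate's centre; x points away from the robot, y left. Rests level on rubber feet, 28 mm across, at (-75,-95), (75,-95), (75,95) mm; the bare stud at (-75,95) hangs clear, so 4 N down there rocks it.
- stud (a point): Lowest point of the bare steel stud (12 mm thick, round end), 7 mm above the bench while the stand is level; 20 mm in from the plate's two nearest edges. Axes as the stand's.
- corner_top (a point): Point on the flat top face of the base plate straight above the stud, 42 mm above the bench: the place to press. Nothing stands on the plate within 80 mm of it.
- wedge: Loose grey wedge, 80 g, lying flat, 80 mm long (x), 46 mm wide (y). Origin: centre of underside; x points to the thin end (x = +40 mm, 2.5 mm thick). The top rises 1 in 7 to 12 mm at x = -28 mm; then a heel block 20 mm high, with a flat upright back at x = -40 mm to push on. It meets the stud when that is over x = +8 mm; each further 7 mm lifts it 1 mm. It stays where left.
- gauge_block: Bystander: steel gauge block 32 x 60 x 14 mm lying on the bench left of the work; origin at the centre of its underside.
- loupe: Bystander: black eye loupe, 39 mm across, 31 mm high, standing right of the work; origin at the centre of its underside.
- tweezers: Bystander: steel tweezers, 125 mm long (y), 14 mm wide, 10 mm high, lying right of the work; origin at the centre of its underside.
- wedge_heel (a point): Centre of the flat upright back of the wedge's heel, 10 mm above the bench: the place to push. Axes as the wedge's. The wedge slides under less than 1 N until it meets the stud; then the push needed rises to about 5 to 13 N within some 3 mm.
There are look-alikes about, which are no part of the job. What is shaped like the wedge but brown, purple or yellow is not meant.

How it is judged (in metres and radians):
On the way, in this order (a step that is already met when the one before it is completed fails the run):
1. the wedge lies under the bare foot, the foot near the middle of its width, and bears it (contact force between wedge and stand above 0.3 N and x of stud in the frame of wedge between -0.025 and 0.022 m and y of stud in the frame of wedge between -0.016 and 0.016 m), for 0.2 s.
2. the fingers press down on the corner above the bare foot with at least 3.5 N and the stand stays level (contact force between the fingers and stand above 3.5 N and horizontal distance between the grasp point and corner_top below 0.045 m and height (world z) of the grasp point above 0.05 m and contact force between wedge and stand above 2.5 N and angle between stand's own z axis and vertical below 0.009 rad), for 0.2 s.
At the end, for the whole second after the job is handed in: The wedge lies flat under the bare foot and bears it (more than 0.3 N), the foot within 16 mm of the wedge's centreline; the stand is level within 0.009 rad (about 1 mm at the foot), at rest, and within 15 mm of where it stood (all of step 1 and angle between stand's own z axis and vertical below 0.009 rad and angle between wedge's own z axis and vertical below 0.03 rad and distance of stand from where it was at the start of the episode below 0.015 m and linear speed of each of stand, wedge below 0.01 m/s); the robot touches nothing.
It fails at once if the wedge is lifted off the bench or turned over (height (world z) of wedge above 0.006 m or angle between wedge's own z axis and vertical above 0.25 rad).
It fails at once if the stand is lifted or tipped (height (world z) of stand above 0.012 m or angle between stand's own z axis and vertical above 0.12 rad).
It fails at once if the stand is shoved more than 25 mm along the bench (distance of stand from where it was at the start of the episode above 0.025 m).
It fails at once if a bystander is moved (distance of any of gauge_block, loupe, tweezers from where it was at the start of the episode above 0.015 m).
It also fails if it takes over 64 s, if anything falls off the work surface, if the arm or the gripper's body presses on something with over 40 N, if the wrist force passes 120 N, or if a joint passes its speed limit or range.

ROBOT

A 6-joint arm with a two-finger parallel gripper is mounted at the origin on a cart in front of the work surface, level with it; the furniture and walls round the work are solid. World frame = base frame: x ahead of the robot, y to its left, z up, the work surface at z = 0. Lengths are in mm, angles in rad, forces in N, time in s.
With the tool pointing down it reaches from about 250 to 775 mm from the base axis. Payload 8.9 kg.
Tool frame: the origin (TCP) lies midway between the tips of the shut fingers; the grasp point (between the pads) lies behind it (ctrl.pinch_z is the z of the grasp point in the tool frame, in mm); z points along the fingers, y is the line along which they close (so a half turn about z gives the same grasp; the last joint's range is limited). The gripper opens to 85 mm and grips with 20 to 120 N. Pads are 22 mm wide; open, the fingers measure 114 mm over their backs; the gripper's body (76 mm by 85 mm) begins 54 mm behind the grasp point. The pads swing forward as they close: fully open they stand 13 mm farther back than shut.
Start: joints at [1.022, 0.291, -0.153, 1.127, 0, 1.431], TCP at [209.168, 481.532, 231.305] pointing down, gripper open.
Joint ranges: [-2.52, 2.52], [-0.91, 1.74], [-1.3, 1.37], [-1.96, 2.02], [-1.52, 1.47], [-3.14, 3.14]. Speed limits (rad/s): [2.22, 2.22, 2.79, 3.14, 3.14, 3.14].

INTERFACE

Orientations are given as a unit quaternion [x, y, z, w].
In Python, from bench import status, snapshot, job_done, spot_in, silhouettes, ctrl gives the robot as it stands.
- The arm moves only by the tool apply_moves, never from a script. Its argument "commands" is a list of rows, each a list of 5 numbers: the gripper command: -1 is shut, 1 is fully open, values between are in proportion, then the shift along the tool's x, y, z in m, then the turn about the tool's z in rad. A call has 1 to 8 rows; each row shifts and turns the commanded pose from where the row before left it, along the tool's axes as they then stand; what a row does not reach is not made up. A row lasts 1/8 s, in which the tool goes at most 62.5 mm and 10.7 degrees, less where a joint would pass 70% of its speed; a pose out of reach is approached as far as the arm can. A call with a gripper value outside its range is refused whole. The fingers move at their own pace and stop on an object; "newtons" is the grip in N (left out, the last holds). Time passes only in rows, so rows that do not move let the fingers close. It gives the time, the measured TCP pose, the force, the opening and the grip force at its end, in the units of the state.
- status.sense(): the state, without advancing time (a new reading comes with each control period).
- snapshot(name): name is "scene" or "top"; returns a dict with "color" (400x640x3 uint8, blue, green, red), "intrinsics" (3x3 intrinsics, pixels), "dist" ([k1, k2, p1, p2, k3] as OpenCV has them; the pictures are not rectified), "rvec" (rotation vector, rad) and "tvec" (3), from world to camera coordinates, as OpenCV has them. Camera axes: x right, y down, z forward; pixel columns grow to the right and rows downward; lengths in mm; the calibration is good to about 2 mm. A picture is of the moment at which its call begins. There is no depth.
- job_done(): hands the job in; it is judged then, once.
Trained networks look in a picture, given as the dict that the camera call returned (one of the last four; its "shot" number tells which), for a name from the list of things; names that differ only in an ending like _2 or _b are one class to them, and where a whole thing is asked for, a point or a joint stands for the part that bears it (a point fixed in the world has none). Each returns a list of dicts, best first, with "conf" (0 to 1); they miss things now and then, are a little off and sometimes report something else, mostly with a low value. They report only what shows in the picture. A call takes as long as a camera call. They do not tell look-alikes from the thing itself.
- spot_in(thing, picture): "extent" ([left, top, right, bottom] in pixels, round what is visible of it).
- silhouettes(thing, picture): "mask" (400x640 bool, what is visible of it) and "extent" ([left, top, right, bottom] in pixels, round what is visible of it).
The state is a dict: "clock": time; "joints": joint angles; "joint_velocities": joint speeds; "joint_torque": joint torques, N m; "tcp_pos": TCP position; "ee_rot": TCP orientation; "ft_force": force on the tool from outside, world axes, zero at the start; "moment": the same for the moment, N m; "finger_gap": opening from 0.0 (shut) to 1.0 (fully open); "grip_force": force on a finger pad.
Only numpy, scipy, OpenCV 4.12 (cv2) and the standard library are available. Lean on these libraries where they do the work, as an engineer would, in place of code of your own. Each camera call takes 0.05 s, during which the arm holds its last target. There are 200 camera calls.

## Working session

There is one attempt and no reset: what is moved stays moved. The work goes in short steps, Python scripts to look and compute and a tool call to move; the robot and the scene stay as the last step left them, time stands still between calls to the robot, and variables do not carry over. Pictures are saved under pics/ and viewed, at most 10 in all, crops included, and the job is handed in when it is done.

Besides the shell and the picture viewer there is one more tool, called after ">>>" in YAML: its name, and indented under it one key for each argument. apply_moves: Moves the arm, as the interface text tells. Its arguments: {"type":"object","properties":{"commands":{"type":"array"},"newtons":{"type":"number"}},"required":["commands"]}

```bash
mkdir -p pics; ls; cat > h.py <<'E'
import numpy as np,cv2
from bench import status,snapshot,job_done,spot_in,silhouettes,ctrl
def ray(s,uv):
    K=np.array(s["intrinsics"],float);d=np.array(s["dist"],float)
    p=cv2.undistortPoints(np.array(uv,float).reshape(-1,1,2),K,d).reshape(-1,2)
    R=cv2.Rodrigues(np.array(s["rvec"],float))[0];t=np.array(s["tvec"],float).ravel()
    return -R.T@t,(R.T@np.c_[p,np.ones(len(p))].T).T
def at_z(s,uv,z):
    c,d=ray(s,uv);return c+d*((z-c[2])/d[:,2])[:,None]
def proj(s,P):
    return cv2.projectPoints(np.array(P,float).reshape(-1,1,3),np.array(s["rvec"],float),np.array(s["tvec"],float),np.array(s["intrinsics"],float),np.array(s["dist"],float))[0].reshape(-1,2)
E
python3 - <<'E'
from h import *
for n in("scene","top"):
    s=snapshot(n);cv2.imwrite(f"pics/{n}1.png",s["color"])
    print(n,ray(s,[[320,200]]))
    for t in("stand","wedge","gauge_block","loupe","tweezers"):
        print(t,[(round(r["conf"],2),np.round(r["extent"]).tolist()) for r in spot_in(t,s)])
print(status.sense(),ctrl.pinch_z)
E
```

```text
pics
scene (array([ 225.01492826, -631.0153315 ,  873.67822808]), array([[ 0.29481989,  0.5968895 , -0.74620486]]))
stand [(0.83, [325.0, 115.0, 430.0, 246.0])]
wedge [(0.9, [330.0, 134.0, 360.0, 155.0]), (0.79, [278.0, 167.0, 314.0, 186.0]), (0.67, [256.0, 241.0, 283.0, 275.0]), (0.61, [242.0, 199.0, 278.0, 227.0])]
gauge_block [(0.7, [279.0, 136.0, 306.0, 153.0])]
loupe [(0.62, [352.0, 312.0, 372.0, 342.0])]
tweezers [(0.81, [274.0, 293.0, 329.0, 312.0])]
top (array([430.7561778 ,  27.0932583 , 889.48875218]), array([[ 0.15132196, -0.01628078, -0.98837685]]))
stand [(0.78, [259.0, 65.0, 394.0, 200.0])]
wedge [(0.94, [237.0, 188.0, 270.0, 226.0]), (0.94, [270.0, 247.0, 294.0, 290.0]), (0.74, [214.0, 108.0, 247.0, 151.0]), (0.61, [318.0, 265.0, 365.0, 302.0])]
gauge_block [(0.63, [178.0, 178.0, 210.0, 202.0])]
loupe [(0.55, [442.0, 224.0, 466.0, 245.0])]
tweezers []
{'clock': 0.6, 'joints': array([ 1.02165842e+00,  2.90697914e-01, -1.53396201e-01,  1.12670006e+00,
        2.58043980e-05,  1.43152803e+00]), 'joint_velocities': array([-0.0004094 ,  0.00051056, -0.00031751, -0.00107062,  0.0007365 ,
        0.00077907]), 'joint_torque': array([-2.42957431e-04, -5.36796784e+01,  3.31537664e+01,  2.09645739e-03,
       -2.28800773e-04, -8.58253799e-06]), 'tcp_pos': array([209.18171873, 481.52906558, 231.30761016]), 'ee_rot': array([ 2.03503328e-01,  9.79074254e-01,  5.36428858e-06, -1.17831846e-05]), 'ft_force': array([-0.00525376,  0.11083335, -0.07371729]), 'moment': array([-0.02884398, -0.00017141, -0.029701  ]), 'grip_force': 0.0, 'finger_gap': 1.0000268479751953} -18.700000000000003
```

```bash
python3 - <<'E'
import cv2
a=cv2.imread("pics/top1.png")[50:350,150:490];cv2.imwrite("pics/t1c.png",cv2.resize(a,(680,600),interpolation=3))
b=cv2.imread("pics/scene1.png")[95:355,220:450];cv2.imwrite("pics/s1c.png",cv2.resize(b,(530,600),interpolation=3))
E
```

```text
(no output)
```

View pics/t1c.png

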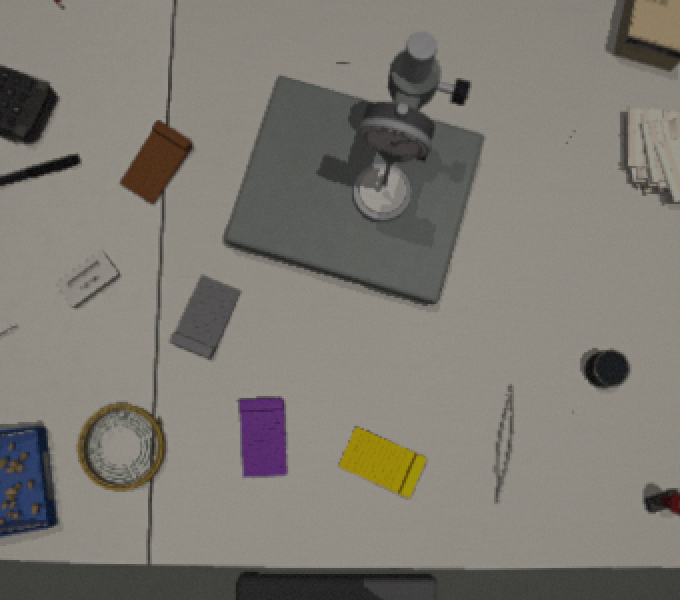

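View pics/s1c.png

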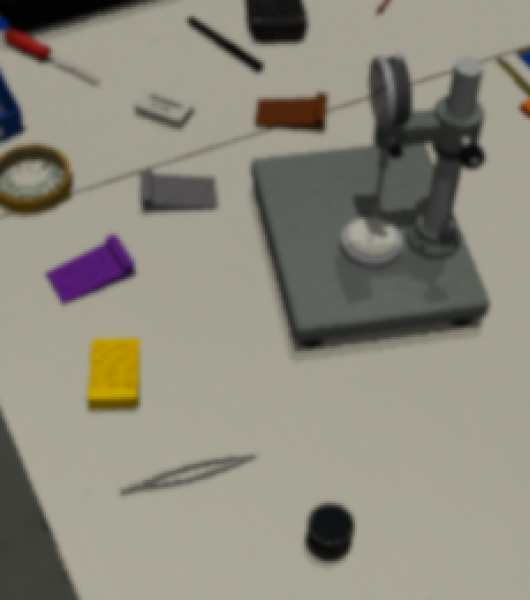

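The top crop shows the stand plate with corners at about (279,76), (227,240), (437,300) and (483,133). The grey wedge is at (205,317), its heel at lower left and its thin end towards the plate's near left corner. The brown, purple and yellow ones are decoys. The scene crop agrees.

```bash
cat >> h.py <<'E'
from scipy.optimize import least_squares,minimize
def T(p,P):
    c,s=np.cos(p[2]),np.sin(p[2]);P=np.array(P,float)
    return np.c_[p[0]+c*P[:,0]-s*P[:,1],p[1]+s*P[:,0]+c*P[:,1],P[:,2]]
W=[[x,y,z] for y in(-23,23) for x,z in((40,0),(40,2.5),(-28,12),(-28,20),(-40,20),(-40,0))]
B=[[x,y,z] for x in(-95,95) for y in(-115,115) for z in(18,42)]
def hullmask(s,P,k=4):
    m=np.zeros((400*k,640*k),np.uint8)
    h=cv2.convexHull(proj(s,P).astype(np.float32)).reshape(-1,2)
    cv2.fillConvexPoly(m,np.round((h+.5)*k-.5).astype(np.int32),1);return cv2.resize(m.astype(np.float32),(640,400),interpolation=cv2.INTER_AREA)
def wfit(obs,p0):
    f=lambda p:sum(np.abs(hullmask(s,T(p,W))-m).sum() for s,m in obs)
    r=minimize(f,p0,method="Nelder-Mead",options=dict(initial_simplex=[p0]+[np.array(p0)+d for d in([6,0,0],[0,6,0],[0,0,.12])]))
    return r.x,r.fun
E
python3 - <<'E'
from h import *
S={n:snapshot(n) for n in("scene","top")}
ct=np.array([[279,76],[227,240],[437,300],[483,133]])/2+[150,50]-.25
cs=np.array([[435,148],[254,160],[297,333],[487,300]])/2.304+[220,95]-.25
C=[[95,115,42],[-95,115,42],[-95,-115,42],[95,-115,42]]
ks=[1,2,3]
f=lambda p:np.r_[(proj(S["top"],T(p,C))-ct).ravel(),(proj(S["scene"],T(p,C))-cs)[ks].ravel()]
r=least_squares(f,[550,50,-.2],x_scale=[10,10,.1],loss="soft_l1");p=r.x
print("stand",p,np.round(f(p),1))
st=T(p,[[-75,95,7]])[0];print("stud",st)
obs=[]
for n,c in(("top",(252,208)),("scene",(297,177))):
    for q in silhouettes("wedge",S[n]):
        e=q["extent"]
        if e[0]<c[0]<e[2] and e[1]<c[1]<e[3]: obs.append((S[n],q["mask"].astype(np.float32)));print(n,q["conf"],q["mask"].sum(),e)
w0=at_z(S["top"],[[252,208]],7)[0]
h,t=at_z(S["top"],[[150+190/2,50+347/2],[150+222/2,50+283/2]],5);a=np.arctan2(*(t-h)[1::-1])
for o in([obs[0]],obs):
    w,e=wfit(o,[w0[0],w0[1],a]);print("wedge",w,e)
    c,s=np.cos(w[2]),np.sin(w[2]);d=st[:2]-w[:2];print("stud in wedge",c*d[0]+s*d[1],-s*d[0]+c*d[1])
E
```

```text
stand [ 6.82153204e+02 -2.81082695e+00 -2.64978323e-01] [-0.6 -1.6 -1.4  0.2  1.9  1.2  1.9 -0.8 -2.7 -0.6 -0.5 -1.   1.9  0.9]
stud [634.65023392 108.51512604   7.        ]
top 0.85 810 [240.2, 185.9, 268.5, 229.5]
scene 0.8 506 [280.2, 169.6, 314.2, 188.5]
wedge [ 5.46422836e+02  1.53944749e+02 -3.62483895e-01] 65.25
stud in wedge 98.60353130067179 -11.192314665377474
wedge [ 5.47535594e+02  1.53826043e+02 -3.45921466e-01] 153.0
stud in wedge 97.31755378787553 -13.08944096532801
```

```bash
python3 - <<'E'
from h import *
S={n:snapshot(n) for n in("scene","top")}
obs=[]
for n in S:
    m=silhouettes("stand",S[n])[0]["mask"].astype(np.float32);v=np.ones((400,640))
    if n=="top": v[:115,320:]=0
    else: v[:175,370:]=0
    obs.append((S[n],m,v))
    o=S[n]["color"].copy();o[(m>0)&(v>0)]=o[(m>0)&(v>0)]//2+np.array([0,0,120],np.uint8);globals()[n]=o
def fit(obs):
    f=lambda p:sum((np.abs(hullmask(s,T(p,B))-m)*v).sum() for s,m,v in obs)
    p0=np.array([682,-3,-.27]);r=minimize(f,p0,method="Nelder-Mead",options=dict(initial_simplex=[p0]+[p0+d for d in([8,0,0],[0,8,0],[0,0,.08])]))
    return r.x,r.fun
for k in([obs[0]],[obs[1]],obs):
    p,e=fit(k);print(p,e,T(p,[[-75,95,7]])[0])
g=[]
for n,(x,y) in(("top",(170,50)),("scene",(250,95))):
    im=S[n]["color"].copy();im=cv2.resize(im[y:y+160,x:x+230],None,fx=3.4,fy=3.4,interpolation=3)[:,:400 if 0 else 782]
    for Q in(T(p,B[1::2])[[0,1,3,2]],T([547,154,-.352],W)[[0,2,4,5,11,10,8,6]]):
        uv=(proj(S[n],Q)+.5-[x,y])*3.4
        cv2.polylines(im,[np.int32(uv)],True,(0,255,0) if len(Q)==4 else (0,0,255),1)
    cv2.circle(im,tuple(np.int32((proj(S[n],T(p,[[-75,95,42]]))[0]+.5-[x,y])*3.4)),4,(255,255,0),1)
    cv2.imwrite(f"pics/{n}2.png",im)
E
```

```text
[ 6.86711858e+02  9.59483327e-02 -2.87817780e-01] 277.25 [641.76368041 112.47771425   7.        ]
[ 6.82820265e+02 -1.25733411e+00 -2.80409162e-01] 162.75 [637.04073426 110.7883468    7.        ]
[ 6.83396523e+02 -1.39856311e+00 -2.79917281e-01] 513.625 [637.56188553 110.62458616   7.        ]
```

View pics/top2.png

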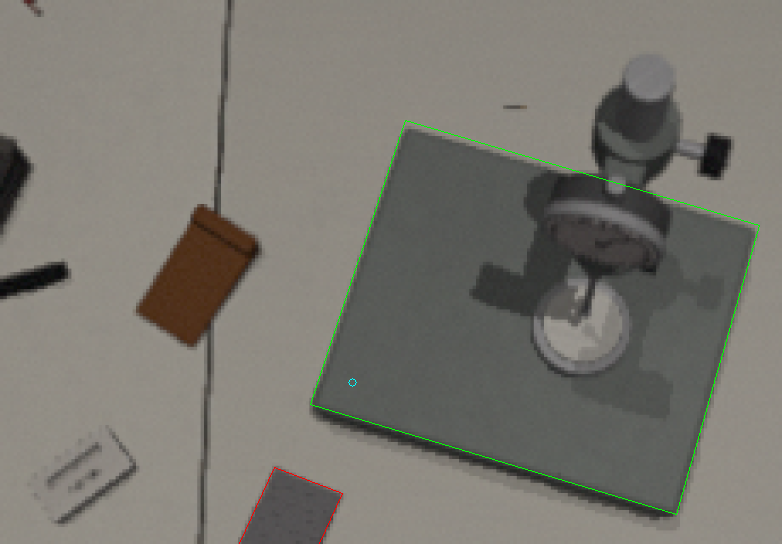

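>>> apply_moves:
  commands:
    - [-1,-0.04,0,0,-0.06]
    - [-1,-0.04,0,0,0]
    - [-1,-0.04,0,0,0]
    - [-1,0,0,0,0]
  newtons: 40

```text
clock: 1.5
tcp_pos: [323.1, 437.4, 231.1]
ee_rot: [0.176, 0.984, -0.0, 0.0]
ft_force: [-0.1, 0.1, 0.1]
finger_gap: 0.143
grip_force: 0.0
```

The overlay fits: the plate outline sits on the plate's edges and the stud mark is 20 mm in from its near left corner at (352,382). The stud lies about 99 mm ahead and 9 mm to the right in the wedge frame.

>>> apply_moves:
  commands:
    - [-1,-0.03,-0.0235,0,0]
    - [-1,-0.03,-0.0235,0,0]
    - [-1,-0.03,-0.0235,0,0]
    - [-1,-0.03,-0.0235,0,0]
    - [-1,-0.03,-0.0235,0.02,0]
    - [-1,-0.03,-0.0235,0.02,0]
    - [-1,-0.03,-0.0235,0.02,0]
    - [-1,-0.03,-0.0235,0.02,0]

```text
clock: 2.5
tcp_pos: [482.1, 179.0, 150.8]
ee_rot: [0.174, 0.985, 0.0, 0.0]
ft_force: [0.1, -0.5, 0.2]
finger_gap: 0.003
grip_force: 0.0
```

>>> apply_moves:
  commands:
    - [-1,-0.002,0,0.04,0]
    - [-1,0,0,0.04,0]
    - [-1,0,0,0.03,0]
    - [-1,0,0,0.02,0]
    - [-1,0,0,0.005,0]
    - [-1,0,0,0,0]
    - [-1,0,0,0,0]

```text
clock: 3.38
tcp_pos: [484.5, 179.0, 17.2]
ee_rot: [0.174, 0.985, 0.0, 0.001]
ft_force: [0.6, -0.1, 0.5]
finger_gap: 0.006
grip_force: 0.0
```

>>> apply_moves:
  commands:
    - [-1,0,-0.002,0.009,0]
    - [-1,-0.004,0,0,0]
    - [-1,-0.004,0,0,0]
    - [-1,-0.004,0,0,0]
    - [-1,-0.004,0,0,0]
    - [-1,0,0,0,0]

```text
clock: 4.12
tcp_pos: [498.7, 171.1, 7.3]
ee_rot: [0.174, 0.985, 0.0, 0.0]
ft_force: [0.2, 1.1, 1.2]
finger_gap: 0.0
grip_force: 0.0
```

>>> apply_moves:
  commands:
    - [-1,-0.006,-0.0006,0,0]
    - [-1,-0.006,-0.0006,0,0]
    - [-1,-0.006,-0.0006,0,0]
    - [-1,-0.006,-0.0006,0,0]
    - [-1,-0.006,-0.0006,0,0]
    - [-1,0,0,0,0]

```text
clock: 4.88
tcp_pos: [526.1, 157.9, 7.3]
ee_rot: [0.174, 0.985, -0.0, 0.0]
ft_force: [0.1, 0.4, -0.1]
finger_gap: -0.001
grip_force: 0.0
```

```bash
cat > look.py <<'E'
from h import *;import sys
guess=np.array(eval(sys.argv[1]));tag=sys.argv[2]
ST=np.array([683,-1.3,-.28]);st=T(ST,[[-75,95,7]])[0]
S={n:snapshot(n) for n in("scene","top")};obs=[]
for n in S:
    c=proj(S[n],[[guess[0],guess[1],7]])[0]
    for q in silhouettes("wedge",S[n]):
        e=q["extent"]
        if np.hypot((e[0]+e[2])/2-c[0],(e[1]+e[3])/2-c[1])<14: obs.append((S[n],q["mask"].astype(np.float32)));print(n,q["conf"],q["mask"].sum(),e);break
if obs:
  for o in [[x] for x in obs]+[obs]:
    w,e=wfit(o,guess);c,s=np.cos(w[2]),np.sin(w[2]);d=st[:2]-w[:2];print("wedge",w,e,"stud",c*d[0]+s*d[1],-s*d[0]+c*d[1])
ims=[]
for n in S:
    c=np.int32(proj(S[n],[[610,125,10]])[0]);ims.append(cv2.resize(S[n]["color"][c[1]-60:c[1]+60,c[0]-40:c[0]+40],(400,600),interpolation=3))
cv2.imwrite(f"pics/{tag}.png",np.hstack(ims))
E
python3 look.py "[575,140,-.35]" w1
```

```text
scene 0.6 523 [292.8, 168.7, 328.0, 186.9]
top 0.85 527 [253.8, 173.2, 274.7, 212.4]
wedge [ 5.77468567e+02  1.39905611e+02 -3.40466864e-01] 62.0 stud 66.02241826412494 -7.566304192718963
wedge [ 5.80426685e+02  1.38447760e+02 -2.31963976e-01] 328.875 stud 61.60077126997624 -13.932619496970691
wedge [ 5.78772133e+02  1.39618929e+02 -2.74697596e-01] 407.4375 stud 64.04994924796198 -11.966728811786503
```

View pics/w1.png

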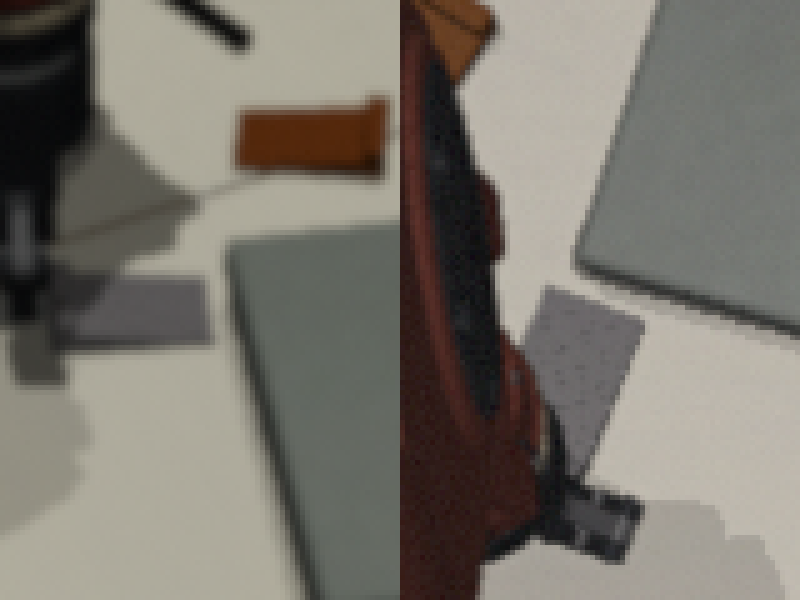

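The pusher sits squarely behind the grey heel, and the wedge's thin end, at (595,305) in the right half, points at the plate's near left corner, 66–69 mm short of the stud and about 7 mm off laterally. I'll keep pushing.

>>> apply_moves:
  commands:
    - [-1,-0.006,-0.0007,0,0]
    - [-1,-0.006,-0.0007,0,0]
    - [-1,-0.006,-0.0007,0,0]
    - [-1,-0.006,-0.0007,0,0]
    - [-1,-0.006,-0.0007,0,0]
    - [-1,-0.006,-0.0007,0,0]
    - [-1,-0.006,-0.0007,0,0]
    - [-1,0,0,0,0]

```text
clock: 6.08
tcp_pos: [563.9, 138.9, 7.3]
ee_rot: [0.174, 0.985, -0.0, 0.0]
ft_force: [-0.3, -0.2, -1.0]
finger_gap: 0.003
grip_force: 0.0
```

```bash
python3 look.py "[617,126,-.34]" w2
```

```text
scene 0.65 304 [313.9, 169.7, 331.1, 186.9]
top 0.62 119 [270.4, 172.9, 278.8, 192.3]
wedge [ 6.14688740e+02  1.25354573e+02 -9.29639870e-02] 251.75 stud 23.746679377585835 -12.477101460969116
wedge [ 6.21845679e+02  9.94382716e+01 -8.95061728e-03] 704.75 stud 15.22729649989021 11.425418222662051
wedge [ 6.11692021e+02  1.23877835e+02 -1.24189629e-01] 969.5 stud 26.91536028581521 -9.893064148337908
```

View pics/w2.png

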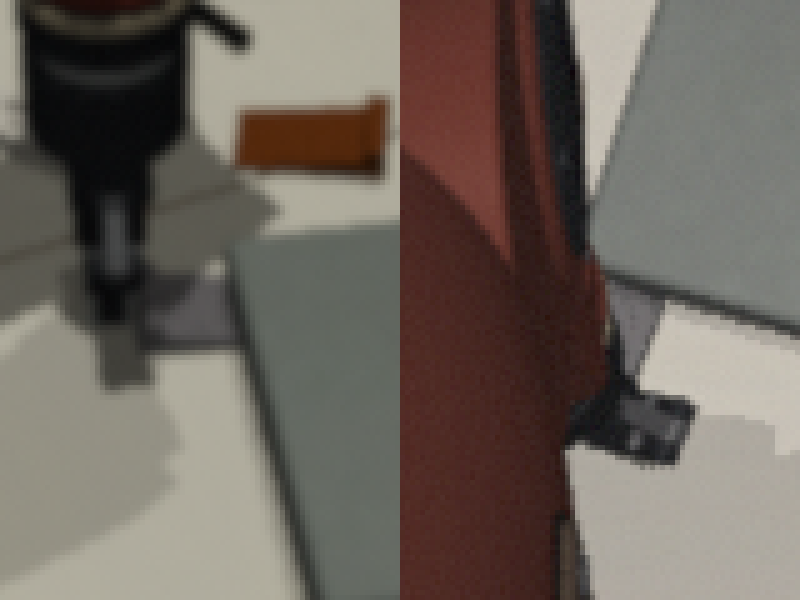

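The wedge goes in squarely (right edge (663,302)–(635,370), angle unchanged), with roughly 20 mm left to contact. I'll use fine steps and watch the force.

>>> apply_moves:
  commands:
    - [-1,-0.004,0,0,0]
    - [-1,-0.004,0,0,0]
    - [-1,-0.003,0,0,0]
    - [-1,-0.002,0,0,0]
    - [-1,0,0,0,0]

```text
clock: 6.9
tcp_pos: [575.7, 134.6, 7.3]
ee_rot: [0.174, 0.985, -0.0, 0.0]
ft_force: [-0.6, 1.0, 0.8]
finger_gap: -0.0
grip_force: 0.0
```

>>> apply_moves:
  commands:
    - [-1,-0.001,0,0,0]
    - [-1,0,0,0,0]
    - [-1,0,0,0,0]

```text
clock: 7.28
tcp_pos: [576.4, 134.4, 7.3]
ee_rot: [0.174, 0.985, -0.0, 0.0]
ft_force: [0.3, 0.0, 0.2]
finger_gap: -0.002
grip_force: 0.0
```

>>> apply_moves:
  commands:
    - [-1,-0.001,0,0,0]
    - [-1,0,0,0,0]
    - [-1,0,0,0,0]

```text
clock: 7.65
tcp_pos: [577.3, 134.1, 7.3]
ee_rot: [0.174, 0.985, 0.0, 0.0]
ft_force: [-0.7, 0.7, 1.1]
finger_gap: 0.0
grip_force: 0.2
```

>>> apply_moves:
  commands:
    - [-1,-0.001,0,0,0]
    - [-1,0,0,0,0]
    - [-1,0,0,0,0]

```text
clock: 8.02
tcp_pos: [578.3, 133.6, 7.3]
ee_rot: [0.174, 0.985, -0.0, 0.0]
ft_force: [-0.8, 0.1, -0.8]
finger_gap: 0.003
grip_force: 0.0
```

>>> apply_moves:
  commands:
    - [-1,-0.0015,0,0,0]
    - [-1,0,0,0,0]

```text
clock: 8.28
tcp_pos: [579.8, 133.1, 7.3]
ee_rot: [0.174, 0.985, 0.0, 0.0]
ft_force: [-0.2, 0.7, 0.4]
finger_gap: -0.0
grip_force: 0.0
```

>>> apply_moves:
  commands:
    - [-1,-0.001,0,0,0]
    - [-1,0,0,0,0]

```text
clock: 8.52
tcp_pos: [580.7, 132.8, 7.3]
ee_rot: [0.174, 0.985, -0.0, 0.0]
ft_force: [1.0, -0.6, -0.1]
finger_gap: 0.002
grip_force: 0.1
```

>>> apply_moves:
  commands:
    - [-1,-0.001,0,0,0]
    - [-1,0,0,0,0]

```text
clock: 8.78
tcp_pos: [581.6, 132.5, 7.3]
ee_rot: [0.174, 0.985, 0.0, -0.0]
ft_force: [-0.3, 0.6, -0.1]
finger_gap: 0.001
grip_force: 0.3
```

>>> apply_moves:
  commands:
    - [-1,-0.001,0,0,0]
    - [-1,0,0,0,0]

```text
clock: 9.02
tcp_pos: [582.1, 132.2, 7.3]
ee_rot: [0.174, 0.985, 0.0, -0.0]
ft_force: [-2.9, 1.7, 2.2]
finger_gap: -0.001
grip_force: 1.7
```

>>> apply_moves:
  commands:
    - [-1,-0.001,0,0,0]
    - [-1,0,0,0,0]

```text
clock: 9.28
tcp_pos: [582.6, 132.0, 7.3]
ee_rot: [0.174, 0.985, 0.0, -0.001]
ft_force: [-5.2, 2.0, 4.1]
finger_gap: 0.003
grip_force: 2.8
```

>>> apply_moves:
  commands:
    - [-1,-0.001,0,0,0]
    - [-1,0,0,0,0]

```text
clock: 9.52
tcp_pos: [582.9, 131.9, 7.2]
ee_rot: [0.174, 0.985, 0.0, -0.001]
ft_force: [-7.1, 2.7, 7.2]
finger_gap: -0.003
grip_force: 4.0
```

>>> apply_moves:
  commands:
    - [-1,-0.001,0,0,0]
    - [-1,0,0,0,0]

```text
clock: 9.78
tcp_pos: [583.2, 131.8, 7.2]
ee_rot: [0.174, 0.985, 0.0, -0.002]
ft_force: [-9.1, 3.7, 8.8]
finger_gap: -0.001
grip_force: 5.2
```

>>> apply_moves:
  commands:
    - [-1,-0.001,0,0,0]
    - [-1,0,0,0,0]
    - [-1,0,0,0,0]

```text
clock: 10.15
tcp_pos: [583.5, 131.6, 7.1]
ee_rot: [0.174, 0.985, 0.0, -0.002]
ft_force: [-11.9, 3.8, 10.3]
finger_gap: -0.002
grip_force: 6.4
```

Firm push of 12.5 N at the expected spot: snug. I'll back off and go up over the corner.

>>> apply_moves:
  commands:
    - [-1,0.006,0,0,0]
    - [-1,0.012,0,0,0]
    - [-1,0.02,0,0,0]
    - [-1,0,0,-0.04,0]
    - [-1,0,0,-0.05,0]
    - [-1,0,0,0,0]
    - [-1,0,0,0,0]

```text
clock: 11.02
tcp_pos: [550.2, 143.8, 97.0]
ee_rot: [0.174, 0.985, -0.0, 0.0]
ft_force: [-0.7, -0.5, -0.6]
finger_gap: -0.001
grip_force: 0.0
```

```bash
python3 look.py "[630,117,-.34]" w3; python3 -c "
from h import *
s=status.sense();print(s['tcp_pos'],s['ft_force'])"
```

```text
scene 0.53 200 [320.8, 168.2, 331.9, 185.9]
top 0.53 270 [262.3, 165.0, 278.2, 191.9]
wedge [ 6.32082349e+02  1.17379173e+02 -3.33886765e-01] 354.875 stud 6.991116312192437 -4.616038096992368
wedge [ 6.27345607e+02  1.18155310e+02 -2.67509163e-01] 566.0625 stud 11.442967242096106 -4.566053689091401
wedge [ 6.30191163e+02  1.18212778e+02 -2.73003958e-01] 925.1875 stud 8.743207247626769 -5.3256826862094595
[549.65134439 143.64896614  96.09412093] [ 0.35010515 -0.762794    0.14558304]
```

View pics/w3.png

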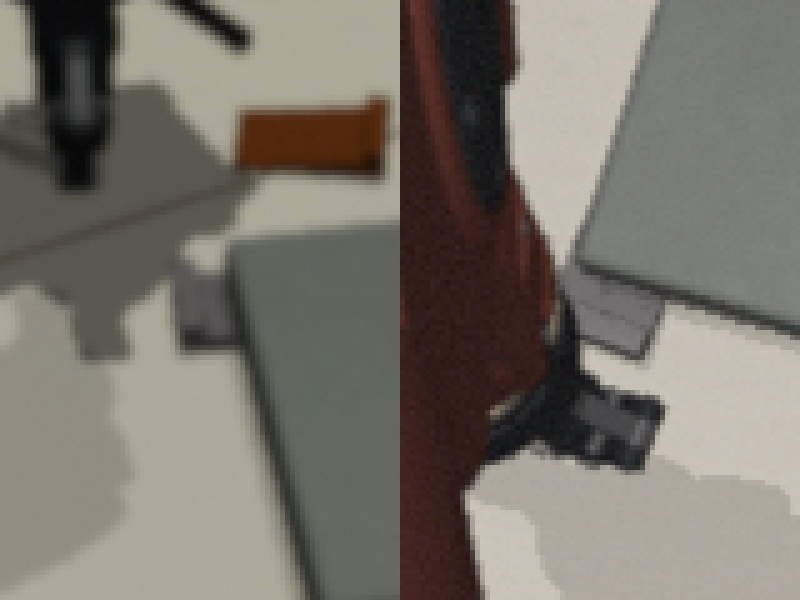

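The heel now shows just outside the plate's near edge (at (610,330) on the right), square under the corner, with the stand unmoved. Next I press on the corner.

>>> apply_moves:
  commands:
    - [-1,-0.023,0,0,0]
    - [-1,-0.023,0,0,0]
    - [-1,-0.023,0,0,0]
    - [-1,-0.023,0,0.02,0]
    - [-1,0,0,0.02,0]
    - [-1,0,0,0.008,0]
    - [-1,0,0,0,0]

```text
clock: 12.1
tcp_pos: [636.1, 112.3, 48.5]
ee_rot: [0.174, 0.985, -0.0, -0.001]
ft_force: [0.8, 0.7, 0.7]
finger_gap: 0.001
grip_force: 0.0
```

>>> apply_moves:
  commands:
    - [-1,0,0,0.002,0]
    - [-1,0,0,0.002,0]
    - [-1,0,0,0.001,0]
    - [-1,0,0,0,0]

```text
clock: 12.6
tcp_pos: [637.0, 112.3, 44.4]
ee_rot: [0.174, 0.985, 0.0, 0.0]
ft_force: [-0.4, 0.3, -0.1]
finger_gap: 0.003
grip_force: 0.0
```

>>> apply_moves:
  commands:
    - [-1,0,0,0.001,0]
    - [-1,0,0,0,0]

```text
clock: 12.85
tcp_pos: [636.9, 112.3, 43.3]
ee_rot: [0.174, 0.985, -0.0, -0.0]
ft_force: [-0.1, -0.1, 0.8]
finger_gap: 0.002
grip_force: 0.0
```

>>> apply_moves:
  commands:
    - [-1,0,0,0.001,0]
    - [-1,0,0,0.001,0]
    - [-1,0,0,0,0]

```text
clock: 13.22
tcp_pos: [637.0, 112.3, 42.0]
ee_rot: [0.174, 0.985, 0.0, 0.0]
ft_force: [-3.1, -0.6, 8.6]
finger_gap: 0.005
grip_force: 3.9
```

>>> apply_moves:
  commands:
    - [-1,0,0,0.001,0]
    - [-1,0,0,0,0]

```text
clock: 13.48
tcp_pos: [637.0, 112.3, 41.9]
ee_rot: [0.174, 0.985, 0.0, 0.0]
ft_force: [-6.1, -0.7, 15.6]
finger_gap: -0.002
grip_force: 7.7
```

>>> apply_moves:
  commands:
    - [-1,0,0,0,0]
    - [-1,0,0,0,0]
    - [-1,0,0,0,0]
    - [-1,0,0,0,0]

```text
clock: 13.98
tcp_pos: [637.0, 112.3, 41.8]
ee_rot: [0.174, 0.985, 0.0, 0.0]
ft_force: [-5.3, 0.5, 15.8]
finger_gap: 0.001
grip_force: 7.7
```

>>> apply_moves:
  commands:
    - [-1,0,0,-0.004,0]
    - [-1,0,0,-0.02,0]
    - [-1,0,0,-0.04,0]
    - [-1,0.04,0,-0.04,0]
    - [-1,0.05,0,0,0]
    - [-1,0.05,0.03,0,0]
    - [-1,0.05,0.03,0,0]
    - [-1,0,0,0,0]

```text
clock: 14.98
tcp_pos: [476.4, 236.2, 144.5]
ee_rot: [0.172, 0.985, 0.0, -0.0]
ft_force: [0.9, -0.4, -0.0]
finger_gap: 0.001
grip_force: 0.0
```

>>> apply_moves:
  commands:
    - [-1,0.05,0.05,0,0]
    - [-1,0,0.05,0,0]
    - [-1,0,0.05,0,0]
    - [-1,0,0,0,0]
    - [-1,0,0,0,0]

```text
clock: 15.6
tcp_pos: [486.9, 383.6, 143.7]
ee_rot: [0.174, 0.985, -0.001, -0.0]
ft_force: [-0.2, 0.0, 0.0]
finger_gap: -0.002
grip_force: 0.0
```

```bash
python3 look.py "[630,117,-.34]" w4; python3 -c "
from h import *
s=status.sense();print(s['tcp_pos'],s['ft_force'])"
```

```text
scene 0.75 196 [320.7, 167.0, 333.5, 187.7]
top 0.82 334 [257.8, 165.3, 278.8, 192.0]
wedge [ 6.31870370e+02  1.19944444e+02 -2.29259259e-01] 358.9375 stud 7.260207665712134 -7.770902424641833
wedge [ 6.29608606e+02  1.17575152e+02 -3.27321761e-01] 504.4375 stud 9.366074311587054 -4.052080229896419
wedge [ 6.28658136e+02  1.18657279e+02 -2.96981310e-01] 871.375 stud 10.46437109273253 -5.090957952033776
[487.00871322 383.29277244 144.51937926] [ 0.23656082 -0.34379781  0.80246882]
```

View pics/w4.png

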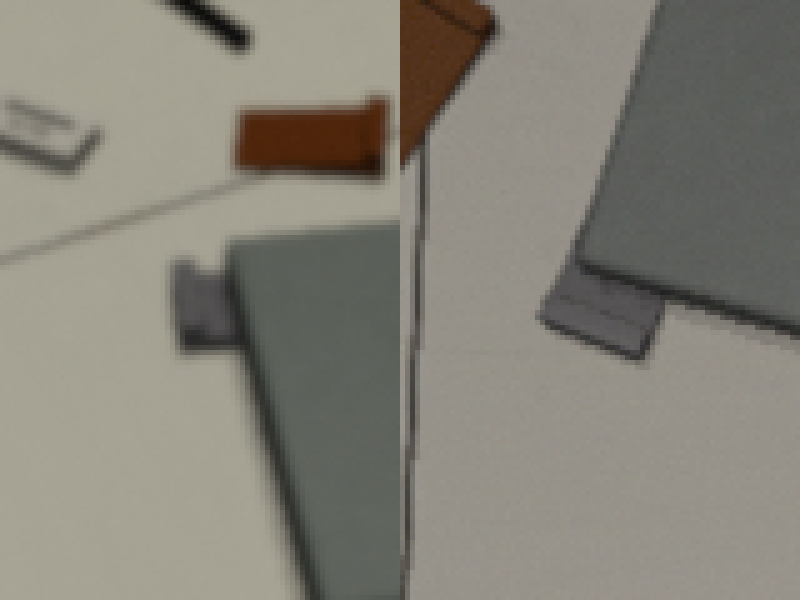

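The wedge sits square under the corner, its heel at (600,330) unchanged after the press. The plate hasn't moved and the hand is clear.

```bash
python3 -c "
from h import *
print(job_done())"
```

```text
the job is handed in; nothing more can be done
None
```

I pushed the grey wedge snug under the bare foot (about 12.5 N), pressed the corner with about 15 N without it rocking, withdrew the hand, and handed the job in; no verdict was returned.

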